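Unlatch the hold-down arm of a panel test nest and hold it up

ROBOT

A 6-joint arm with a two-finger parallel gripper is mounted at the origin on a cart in front of the work surface, level with it; the furniture and walls round the work are solid. World frame = base frame: x ahead of the robot, y to its left, z up, the work surface at z = 0. Lengths are in mm, angles in rad, forces in N, time in s.
With the tool pointing down it reaches from about 275 to 1000 mm from the base axis. Payload 8.4 kg.
Tool frame: the origin (TCP) lies on the centre line of the jaws, within the pads' length; the fingertips stand 17 mm ahead of it and the grasp point (between the pads) lies 2 mm behind it; z points along the fingers, y is the line along which they close (so a half turn about z gives the same grasp; the last joint's range is limited). The gripper opens to 85 mm and grips with 20 to 120 N. Pads are 22 mm wide; open, the fingers measure 114 mm over their backs; the gripper's body (76 mm by 85 mm) begins 54 mm behind the grasp point. The pads swing forward as they close: fully open they stand 13 mm farther back than shut.
Start: joints at [1.142, 0.353, 1.633, -0, 1.155, -0.002], TCP at [258.724, 568.938, 248.281] pointing down, gripper open.
Joint ranges: [-2.63, 2.63], [-0.92, 2.1], [0.06, 2.66], [-1.3, 4.44], [0, 2.69], [-3.02, 3.02]. Speed limits (rad/s): [2.22, 2.22, 2.79, 3.14, 3.14, 3.14].

INTERFACE

Orientations are given as [roll, pitch, yaw] about the fixed x, y, z axes, in that order (R = Rz(yaw) Ry(pitch) Rx(roll)).
In Python, from rig import r, eyes gives the robot as it stands. The module is installed in compiled form; this text tells all that it offers.
- The arm moves only by the shell command python3 -m inch 'ROWS' [FORCE]. ROWS is JSON, a list of rows, each a list of 7 numbers: the shift along the tool's x, y, z in m, then the turn, a rotation vector about the tool's x, y, z in degrees, then the closure, from -1 (fully open) to 1 (shut). In form: [[x, y, z, rx, ry, rz, gripper], ...]. A call has 1 to 8 rows; each row shifts and turns the commanded pose from where the row before left it, along the tool's axes as they then stand; what a row does not reach is not made up. A row lasts 1/10 s, in which the tool goes at most 50 mm and 8.59 degrees, less where a joint would pass 70% of its speed; a pose out of reach is approached as far as the arm can. A call with a gripper value outside its range is refused whole. The fingers move at their own pace and stop on an object; FORCE is the grip in N (left out, the last holds). Time passes only in rows, so rows that do not move let the fingers close. It gives the time, the measured TCP pose, the force, the opening and the grip force at its end, in the units of the state.
- r.sense(): the state, without advancing time (a new reading comes with each control period).
- eyes.grab_frame(name): name is "scene" or "top" or "wrist"; returns a dict with "img" (420x560x3 uint8, blue, green, red), "fx", "fy", "cx", "cy" (pixels), "R" (3x3) and "t" (3): a world point X has camera coordinates R X + t; the wrist camera has in their place "hand_eye" (4x4, takes a point from camera to tool coordinates, whose origin is the TCP and whose axes are the flange's). Camera axes: x right, y down, z forward; pixel columns grow to the right and rows downward; lengths in mm; the calibration is good to about 2 mm. A picture is of the moment at which its call begins: read the wrist's pose just before it. There is no depth.
- r.sign_off(): hands the job in; it is judged then, once.
The state is a dict: "clock": time; "qpos": joint angles; "qvel": joint speeds; "joint_efforts": joint torques, N m; "eef_pos": TCP position; "tcp_rot": TCP orientation; "contact_force": force on the tool from outside, world axes, zero at the start; "wrist_torque": the same for the moment, N m; "opening": opening from 0.0 (shut) to 1.0 (fully open); "grasp_force": force on a finger pad.
Only numpy, scipy, OpenCV 4.12 (cv2) and the standard library are available. Lean on these libraries where they do the work, as an engineer would, in place of code of your own. Each camera call takes 0.05 s, during which the arm holds its last target. There are 200 camera calls.

TASK

The white panel in the test nest is clamped by a hinged hold-down arm whose coupler head is latched onto a ball stud. Take the latch by its ball knob and draw it sideways against its spring until you feel its stop; keeping it drawn, lift the head gently off the ball, never wrenching it against the ball, until it is about 12 cm above the ball. The arm has no stay, so finish while still holding it up there for me to take the panel out, and leave the panel and the tools round the nest where they lie.

Things in the scene. Friction and masses are not known exactly. Their poses are not given: they have to be found in the camera images.
- test_nest: Flat grey base plate of the nest, 250 (x) x 376 (y) x 12 mm, fixed to the bench. Origin: centre of its underside; z up. In its frame the arm's hinge axis lies along x at y = +150, z = 66 mm, and the ball stud stands at x = 0, y = -150. The aluminium arm (30 mm wide, 20 mm high) runs along y from the hinge across the panel to the coupler head
- ball (a point): Centre of the 24 mm steel ball on its upright stud, fixed to the base plate near its -y end, 62 mm above the bench; axes parallel to the nest's
- hold_down_arm: The hinged arm with its coupler head and latch, about 0.6 kg (some 4 N to lift at the head). Origin on the hinge axis; the arm runs along its own -y; axes parallel to the nest's when it is down, turning about the nest's x as its free end rises. It falls when let go. The round knob can turn between fingers that close along the nest's x, so the gripper may stay upright
- socket (a point): Centre of the ball socket in the coupler head, the steel housing at the arm's free end, 46 (x) x 52 (y) mm, its top 20 mm above this point. Coincides with the ball's centre when seated; 300 mm from the hinge axis
- latch_knob (a point): Centre of the latch's black ball knob, 26 mm across, on a 10 mm stem. With the latch in, it is 40 mm to the -x side of the socket centre and 54 mm above it (116 mm above the bench, 34 mm above the head's top), with free space all round. Drawing it along the nest's -x draws the latch; lifting it lifts the head and arm
- latch (a joint): Travel of the latch in the head, m, along the head's -x axis: 0 = in, its fork under the ball; 0.022 = drawn to its stop. The ball is free from about 0.015. A spring pushes it back in: about 4 N at 0, 12 N at the stop
- panel: White panel on a black frame, 200 x 200 x 25 mm, lying loose between the corner blocks of the nest, on the base plate. Origin: centre of its underside
- side_cutter: Side cutters with red handles, 121 x 46 x 12 mm, lying loose in front of the nest. Origin: centre of the underside
- screwdriver: Small screwdriver with a red handle, 155 x 20 x 20 mm, lying loose beside the coupler end of the nest. Origin: centre of the underside

How it is judged (in metres and radians):
On the way, in this order (a step that is already met when the one before it is completed fails the run):
1. the latch is drawn to its stop (at least 17 of 22 mm) while the head is still on the ball (value of joint latch above 0.017 m and z of socket in the frame of ball below 0.01 m), for 0.2 s.
2. the head is lifted at least 80 mm off the ball (z of socket in the frame of ball above 0.08 m), for 0.2 s.
At the end, for the whole second after the job is handed in: The fingers still hold the latch or head, and through them alone the arm is up and at rest (under 0.05 rad/s), the socket centre 90 to 180 mm above the ball's centre (z of socket in the frame of ball between 0.09 and 0.18 m and contact force between the fingers and hold_down_arm above 1 N and angular speed of hold_down_arm below 0.05 rad/s and contact force between hold_down_arm and panel below 0.2 N); the arm keeps its last pose, push and grip.
It fails at once if the head or the latch is wrenched against the ball (over 40 N) (contact force between hold_down_arm and test_nest above 40 N).
It fails at once if the panel is shifted in its nest (over 15 mm) (distance of panel from where it was at the start of the episode above 0.015 m).
It fails at once if the side cutters are knocked away (over 25 mm) (distance of side_cutter from where it was at the start of the episode above 0.025 m).
It fails at once if the screwdriver is knocked away (over 25 mm) (distance of screwdriver from where it was at the start of the episode above 0.025 m).
It also fails if it takes over 48 s, if anything falls off the work surface, if the arm or the gripper's body presses on something with over 40 N, if the wrist force passes 120 N, or if a joint passes its speed limit or range.

## Working session

There is one attempt and no reset: what is moved stays moved. The work goes in short steps, Python scripts to look and compute and a shell command to move; the robot and the scene stay as the last step left them, time stands still between calls to the robot, and variables do not carry over. Pictures are saved under pics/ and viewed, at most 10 in all, crops included, and the job is handed in when it is done.

```bash
mkdir -p pics; python3 - <<'E'
from rig import r,eyes
import cv2,pickle
s=r.sense();print(s)
d={}
for n in("scene","top"):
    f=eyes.grab_frame(n);d[n]=f;cv2.imwrite(f"pics/{n}0.png",f["img"])
    print(n,f["fx"],f["cx"],f["cy"],f["R"],f["t"])
pickle.dump(d,open("f0.pkl","wb"))
E
```

```text
{'clock': 0.0, 'qpos': array([ 1.14159715e+00,  3.53672512e-01,  1.63412166e+00,  3.70244820e-05,
        1.15521600e+00, -2.42841549e-03]), 'qvel': array([ 0.00042571, -0.00180583, -0.0014674 ,  0.00070076,  0.00062826,
       -0.00039344]), 'joint_efforts': array([-2.02167204e-03, -6.05236244e+01, -3.42079496e+01, -1.57206414e-04,
        9.07876936e-03,  4.33827864e-06]), 'eef_pos': array([258.52652546, 568.52851526, 247.55179342]), 'tcp_rot': array([-3.14017522e+00, -3.72940395e-05,  2.71480689e+00]), 'contact_force': array([-0.65971405,  0.36471541, -0.430527  ]), 'wrist_torque': array([-0.04806578,  0.02140454,  0.04037878]), 'grasp_force': 0.0, 'opening': 0.9995924428736519}
scene 468.2940631865141 282.0360153025411 204.20770212849206 [[ 0.73983777 -0.67277176  0.0042696 ]
 [-0.34628911 -0.38623496 -0.85493064]
 [ 0.57682226  0.63103147 -0.51872475]] [-366.35357064  301.79947221  823.37233174]
top 537.7651920573538 288.42741530814953 221.42375698494897 [[-0.00391328 -0.99998727 -0.00318578]
 [-0.99373651  0.00424457 -0.11166792]
 [ 0.11168002  0.00272884 -0.99374047]] [  50.41240976  561.18128032 1235.79407104]
```

View pics/scene0.png

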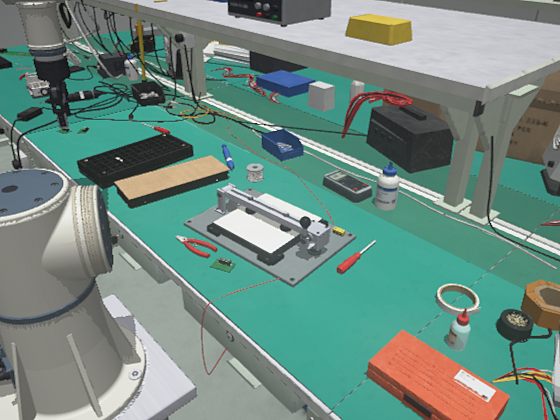

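View pics/top0.png

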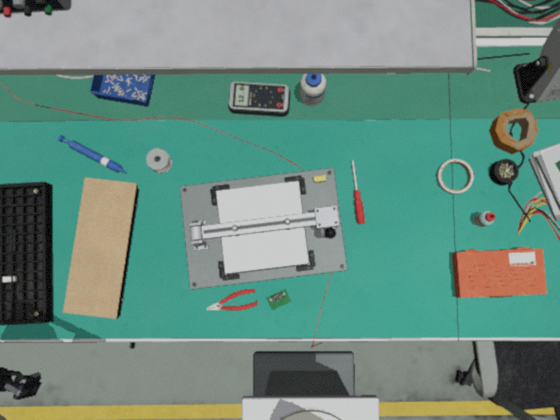

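The scene view shows the knob at about (305,222). The top view shows it at about (330,232), with the head at (326,216) and the plate corners at about (182,187), (331,170), (346,269) and (193,288). The side cutters (235,300) and screwdriver (358,190) are clear of the knob.

```bash
cat >h.py <<'E'
import numpy as np,cv2
def ray(f,u,v):
    d=f["R"].T@np.array([(u-f["cx"])/f["fx"],(v-f["cy"])/f["fy"],1]);return -f["R"].T@f["t"],d
def onz(f,u,v,z):
    c,d=ray(f,u,v);return c+d*(z-c[2])/d[2]
def tri(a,b):
    (c1,d1),(c2,d2)=a,b
    k=np.linalg.lstsq(np.c_[d1,-d2],c2-c1,rcond=None)[0]
    p,q=c1+k[0]*d1,c2+k[1]*d2;return (p+q)/2,np.linalg.norm(p-q)
def blob(f,u,v,w=13,thr=60):
    c=f["img"][v-w:v+w,u-w:u+w].max(2)<thr
    n,l,s,ce=cv2.connectedComponentsWithStats(c.astype(np.uint8))
    i=min(range(1,n),key=lambda i:np.hypot(*(ce[i]-w))-0.05*s[i,4]);return ce[i]+[u-w,v-w],s[i]
E
python3 - <<'E'
import pickle;from h import *
d=pickle.load(open("f0.pkl","rb"));t,s=d["top"],d["scene"]
hsv=cv2.cvtColor(t["img"],cv2.COLOR_BGR2HSV)
m=((hsv[...,1]<70)).astype(np.uint8);m[:150]=0;m[320:]=0;m[:,:160]=0;m[:,370:]=0
m=cv2.morphologyEx(m,cv2.MORPH_OPEN,np.ones((5,5)))
c=max(cv2.findContours(m,0,2)[0],key=cv2.contourArea)
rc=cv2.minAreaRect(c);print(rc)
P=np.array([onz(t,*p,12) for p in cv2.boxPoints(rc)]);print(P.round(1),P.mean(0))
e=P-np.roll(P,-1,0);print(np.linalg.norm(e,axis=1),np.degrees(np.arctan2(e[:,1],e[:,0])))
for thr in(45,60,75):
    a,b=blob(t,330,232,thr=thr),blob(s,305,222,thr=thr);print(a,b)
    print(tri(ray(t,*a[0]),ray(s,*b[0])),onz(t,*a[0],116),onz(s,*b[0],116))
a=t["img"][150:310,160:380];b=s["img"][170:290,170:390]
cv2.imwrite("pics/c1.png",np.vstack([cv2.resize(x,None,fx=2.1,fy=2.1,interpolation=2) for x in(a,b)]))
E
```

```text
((262.13299560546875, 228.05130004882812), (103.84445190429688, 158.02674865722656), 83.19094848632812)
[[651.1 315.4  12. ]
 [695.3 -63.7  12. ]
 [446.7 -89.5  12. ]
 [404.1 281.6  12. ]] [549.27356346 110.96209982  12.        ]
[381.66241256 249.99755517 373.51241416 249.29094637] [  96.66023877    5.92394969  -83.4524901  -172.20472187]
(array([329.1641791 , 232.28358209]), array([ 8,  9, 10,  9, 67], dtype=int32)) (array([309., 219.]), array([17, 10,  1,  1,  1], dtype=int32))
(array([530.22670733, -43.80266233, 119.16569713]), np.float64(7.9505671714057335)) [527.54082137 -41.35810835 116.        ] [537.20745371 -42.58688234 116.        ]
(array([329.37647059, 232.4       ]), array([ 8,  9, 10, 10, 85], dtype=int32)) (array([306.6 , 221.15]), array([ 9,  8,  9, 11, 20], dtype=int32))
(array([528.23074681, -42.64747246, 114.10374643]), np.float64(2.057633237184135)) [527.28255073 -41.82036795 116.        ] [527.0446129 -45.2071885 116.       ]
(array([329.38947368, 232.37894737]), array([ 7,  8, 12, 11, 95], dtype=int32)) (array([304.76190476, 222.14285714]), array([ 8,  8, 11, 12, 84], dtype=int32))
(array([526.85433228, -41.40376374, 111.71854118]), np.float64(2.2900917859272183)) [527.32878068 -41.84945161 116.        ] [521.1994986  -45.32645235 116.        ]
```

View pics/c1.png

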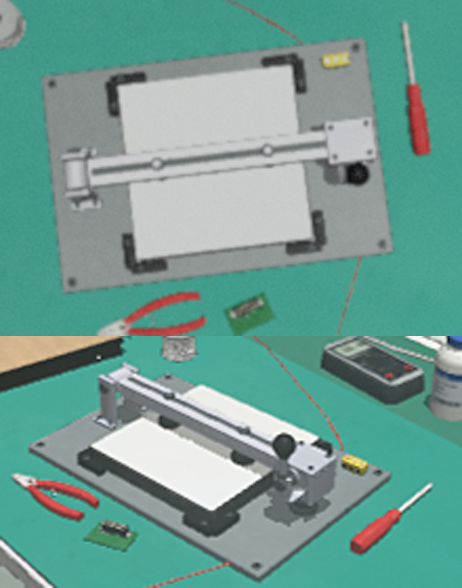

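I put the knob at about (527, -42, 116) in world coordinates and the nest yaw at 6.6°. The crop confirms the knob stands free on the robot side of the head. First I'll turn the tool to yaw 96.6°, so the fingers close along the nest's x.

```bash
python3 -m inch '[[0,0,0,0,0,8.4,-1],[0,0,0,0,0,8.4,-1],[0,0,0,0,0,8.4,-1],[0,0,0,0,0,8.4,-1],[0,0,0,0,0,8.4,-1],[0,0,0,0,0,8.4,-1],[0,0,0,0,0,8.4,-1],[0,0,0,0,0,0,-1]]' 20
cat >go.py <<'E'
import sys;from h import *;from rig import r
from scipy.spatial.transform import Rotation as Ro
s=r.sense();R=Ro.from_euler('xyz',s["tcp_rot"]).as_matrix()
g=np.array([float(x) for x in sys.argv[1:4]])
print("t",s["clock"],"yaw",np.degrees(s["tcp_rot"]).round(2),"pos",s["eef_pos"].round(1),"F",s["contact_force"].round(1),"op",s["opening"],s["grasp_force"],"tool mm",(R.T@(g-s["eef_pos"])).round(1))
E
python3 go.py 525 -42 210
```

```text
clock: 0.9
eef_pos: [258.6, 568.7, 247.9]
tcp_rot: [-3.141, 0.001, 1.686]
contact_force: [0.3, 0.5, 0.2]
opening: 0.999
grasp_force: 0.0
t 0.9 yaw [-1.7998e+02  4.0000e-02  9.6620e+01] pos [258.6 568.7 247.9] F [0.3 0.5 0.2] op 0.998934455657933 0.0 tool mm [-637.3  194.2   38.2]
```

```bash
python3 -m inch '[[-0.04,0.012,0,0,0,0,-1],[-0.04,0.012,0,0,0,0,-1],[-0.04,0.012,0,0,0,0,-1],[-0.04,0.012,0,0,0,0,-1],[-0.04,0.012,0,0,0,0,-1],[-0.04,0.012,0,0,0,0,-1],[-0.04,0.012,0,0,0,0,-1],[-0.04,0.012,0,0,0,0,-1]]' >/dev/null
python3 -m inch '[[-0.04,0.012,0,0,0,0,-1],[-0.04,0.012,0,0,0,0,-1],[-0.04,0.012,0,0,0,0,-1],[-0.04,0.012,0,0,0,0,-1],[-0.04,0.012,0,0,0,0,-1],[-0.04,0.012,0,0,0,0,-1],[-0.04,0.012,0,0,0,0,-1],[0,0,0,0,0,0,-1]]' >/dev/null
python3 go.py 525 -42 210
python3 - <<'E'
from rig import r,eyes
import cv2,pickle
s=r.sense();f=eyes.grab_frame("wrist");pickle.dump((s,f),open("w1.pkl","wb"));cv2.imwrite("pics/w1.png",f["img"])
print(f["hand_eye"].round(3))
E
```

```text
t 2.5 yaw [1.7994e+02 8.0000e-02 9.6820e+01] pos [509.6  -9.6 248.3] F [0.7 0.6 0.5] op 0.9966110220205688 0.0 tool mm [-34.   11.4  38.4]
[[-2.00000e-03 -9.49000e-01 -3.15000e-01  8.10630e+01]
 [ 1.00000e+00 -2.00000e-03 -1.00000e-03  1.27300e+00]
 [ 0.00000e+00 -3.15000e-01  9.49000e-01 -1.25122e+02]
 [ 0.00000e+00  0.00000e+00  0.00000e+00  1.00000e+00]]
```

View pics/w1.png

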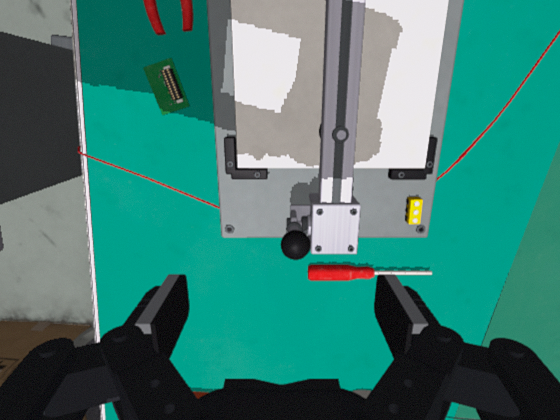

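The wrist view shows the knob at (295,244) and the head at (335,228). The arm is upright in the image, so the yaw matches. Next I'll locate the knob from this view and from fresh top and scene frames.

```bash
python3 - <<'E'
import pickle;from h import *
from scipy.spatial.transform import Rotation as Ro
s,f=pickle.load(open("w1.pkl","rb"))
H=f["hand_eye"];R=Ro.from_euler('xyz',s["tcp_rot"]).as_matrix()
def w(u,v,z=None):
    d=R@H[:3,:3]@np.array([(u-f["cx"])/f["fx"],(v-f["cy"])/f["fy"],1]);c=R@H[:3,3]+s["eef_pos"]
    return (c,d)if z is None else c+d*(z-c[2])/d[2]
b=blob(f,295,244,w=22,thr=60);print(b,w(*b[0],116))
t=pickle.load(open("f0.pkl","rb"))["top"];print(tri(ray(t,329.4,232.4),w(*b[0])))
# plate side edges at row 150..230, arm edge direction
a,c=w(222,236,12),w(208,0,12);print(a,c,np.degrees(np.arctan2(*(c-a)[:2])))
E
python3 go.py 524 -42 180
```

```text
(array([295.44460641, 243.49562682]), array([  8,   0,  29,  37, 686], dtype=int32)) [526.77840854 -40.92336006 116.        ]
(array([527.28104113, -42.06887186, 113.38023786]), np.float64(0.4798186302056254))
[448.28035391 -86.81291911  12.        ] [420.25860354 156.98008985  12.        ] -6.556845698115905
t 2.55 yaw [-1.7999e+02  1.0000e-02  9.6790e+01] pos [508.5  -7.8 248. ] F [-0.9  0.9 -0.5] op 1.000319096405225 0.0 tool mm [-35.8  11.4  68.1]
```

```bash
python3 -m inch '[[-0.018,0.006,0.02,0,0,0,-1],[-0.018,0.006,0.02,0,0,0,-1],[0,0,0.028,0,0,0,-1],[0,0,0,0,0,0,-1],[0,0,0,0,0,0,-1]]' 20; python3 go.py 524.7 -42.3 114; python3 go.py 524.7 -42.3 114
```

```text
clock: 3.05
eef_pos: [523.5, -39.3, 180.4]
tcp_rot: [-3.14, -0.001, 1.691]
contact_force: [0.4, 0.3, 0.2]
opening: 1.0
grasp_force: 0.0
t 3.05 yaw [-1.7991e+02 -3.0000e-02  9.6890e+01] pos [523.5 -39.3 180.4] F [0.4 0.3 0.2] op 0.9996685576929447 0.0 tool mm [-3.2  0.9 66.3]
t 3.05 yaw [-1.7991e+02 -3.0000e-02  9.6890e+01] pos [523.5 -39.3 180.4] F [0.4 0.3 0.2] op 0.9996685576929447 0.0 tool mm [-3.2  0.9 66.3]
```

```bash
python3 -m inch '[[-0.003,0.001,0.02,0,0,0,-1],[0,0,0.02,0,0,0,-1],[0,0,0.015,0,0,0,-1],[0,0,0.011,0,0,0,-1],[0,0,0,0,0,0,-1],[0,0,0,0,0,0,-1]]' 20; python3 go.py 524.7 -42.3 114
python3 - <<'E'
from rig import r,eyes
import cv2
f=eyes.grab_frame("wrist");cv2.imwrite("pics/w2.png",f["img"])
E
```

```text
clock: 3.65
eef_pos: [526.0, -42.7, 115.2]
tcp_rot: [3.141, 0.0, 1.689]
contact_force: [0.6, 0.5, -0.1]
opening: 1.0
grasp_force: 0.0
t 3.65 yaw [1.7995e+02 1.0000e-02 9.6790e+01] pos [526.  -42.7 115.2] F [ 0.6  0.5 -0.1] op 1.0004925291093811 0.0 tool mm [ 0.6 -1.2  1.2]
```

View pics/w2.png

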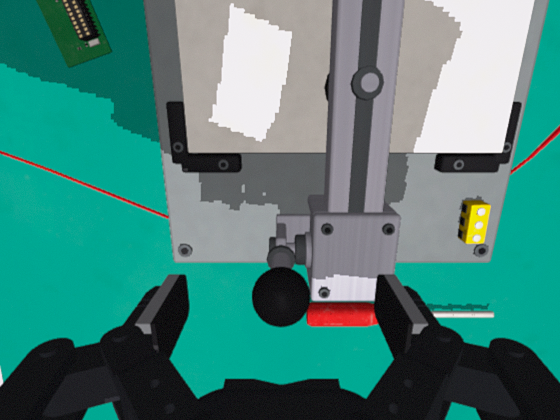

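The knob at (281,297) sits midway between the fingers (185 and 377). I'll bias 1.5 mm to the draw side and close gently.

```bash
python3 -m inch '[[0,-0.0015,0.001,0,0,0,-1],[0,0,0,0,0,0,0.1],[0,0,0,0,0,0,1],[0,0,0,0,0,0,1],[0,0,0,0,0,0,1],[0,0,0,0,0,0,1],[0,0,0,0,0,0,1],[0,0,0,0,0,0,1]]' 20; python3 go.py 524.7 -42.3 114
```

```text
clock: 4.5
eef_pos: [525.0, -43.1, 113.6]
tcp_rot: [3.14, 0.0, 1.689]
contact_force: [4.9, 1.1, 0.3]
opening: 0.287
grasp_force: 19.7
t 4.5 yaw [1.7989e+02 1.0000e-02 9.6750e+01] pos [525.  -43.1 113.6] F [4.9 1.1 0.3] op 0.2867319013091276 19.73989337682724 tool mm [ 0.8 -0.2 -0.4]
```

It's gripped, and the spring's 4.9 N is showing. I'll firm up the grip and draw the latch along tool -y in steps.

```bash
python3 -m inch '[[0,0,0,0,0,0,1],[0,0,0,0,0,0,1],[0,-0.003,0,0,0,0,1],[0,-0.003,0,0,0,0,1],[0,-0.003,0,0,0,0,1],[0,-0.003,0,0,0,0,1],[0,0,0,0,0,0,1],[0,0,0,0,0,0,1]]' 60; python3 go.py 524.7 -42.3 114
```

```text
clock: 5.3
eef_pos: [513.4, -44.5, 113.8]
tcp_rot: [3.139, 0.0, 1.688]
contact_force: [8.2, 2.5, 1.1]
opening: 0.271
grasp_force: 58.7
t 5.3 yaw [1.7984e+02 2.0000e-02 9.6740e+01] pos [513.4 -44.5 113.8] F [8.2 2.5 1.1] op 0.2710768570095802 58.6657440662384 tool mm [ 0.9 11.5 -0.2]
```

```bash
python3 -m inch '[[0,-0.002,0,0,0,0,1],[0,-0.002,0,0,0,0,1],[0,-0.002,0,0,0,0,1],[0,0,0,0,0,0,1],[0,0,0,0,0,0,1]]'; python3 -m inch '[[0,-0.001,0,0,0,0,1],[0,0,0,0,0,0,1],[0,0,0,0,0,0,1]]';python3 go.py 524.7 -42.3 114
```

```text
clock: 5.8
eef_pos: [507.9, -45.1, 113.8]
tcp_rot: [3.138, 0.0, 1.688]
contact_force: [10.0, 3.2, -0.4]
opening: 0.267
grasp_force: 58.7
clock: 6.1
eef_pos: [507.1, -45.2, 113.8]
tcp_rot: [3.138, 0.0, 1.688]
contact_force: [10.5, 3.5, -0.6]
opening: 0.268
grasp_force: 58.7
t 6.1 yaw [1.7977e+02 2.0000e-02 9.6740e+01] pos [507.1 -45.2 113.8] F [10.5  3.5 -0.6] op 0.2677907659188018 58.73834788799286 tool mm [ 0.9 17.9 -0.1]
```

```bash
python3 -m inch '[[0,-0.001,0,0,0,0,1],[0,0,0,0,0,0,1],[0,0,0,0,0,0,1]]'; python3 -m inch '[[0,-0.001,0,0,0,0,1],[0,0,0,0,0,0,1],[0,0,0,0,0,0,1]]'
```

```text
clock: 6.4
eef_pos: [506.2, -45.4, 113.8]
tcp_rot: [3.137, 0.0, 1.688]
contact_force: [10.4, 2.6, -1.2]
opening: 0.271
grasp_force: 58.8
clock: 6.7
eef_pos: [505.2, -45.5, 113.8]
tcp_rot: [3.137, 0.0, 1.688]
contact_force: [11.5, 2.7, -0.8]
opening: 0.271
grasp_force: 58.8
```

```bash
python3 -m inch '[[0,-0.001,0,0,0,0,1],[0,0,0,0,0,0,1],[0,0,0,0,0,0,1]]'; python3 -m inch '[[0,-0.001,0,0,0,0,1],[0,0,0,0,0,0,1],[0,0,0,0,0,0,1]]'
```

```text
clock: 7.0
eef_pos: [504.4, -45.6, 113.8]
tcp_rot: [3.137, 0.0, 1.688]
contact_force: [11.4, 2.5, -0.9]
opening: 0.272
grasp_force: 58.8
clock: 7.3
eef_pos: [503.5, -45.7, 113.9]
tcp_rot: [3.137, 0.0, 1.688]
contact_force: [11.6, 3.7, -2.2]
opening: 0.271
grasp_force: 58.8
```

```bash
python3 -m inch '[[0,-0.001,0,0,0,0,1],[0,0,0,0,0,0,1],[0,0,0,0,0,0,1]]'; python3 go.py 505 -45 114
python3 - <<'E'
from rig import r,eyes
import cv2
f=eyes.grab_frame("wrist");cv2.imwrite("pics/w3.png",f["img"])
E
```

```text
clock: 7.6
eef_pos: [503.4, -45.7, 114.0]
tcp_rot: [3.135, 0.001, 1.688]
contact_force: [14.2, 4.9, -3.4]
opening: 0.267
grasp_force: 58.9
t 7.6 yaw [1.7962e+02 3.0000e-02 9.6720e+01] pos [503.4 -45.7 114. ] F [14.2  4.9 -3.4] op 0.2668372886740435 58.855056166648865 tool mm [0.5 1.7 0.1]
```

View pics/w3.png

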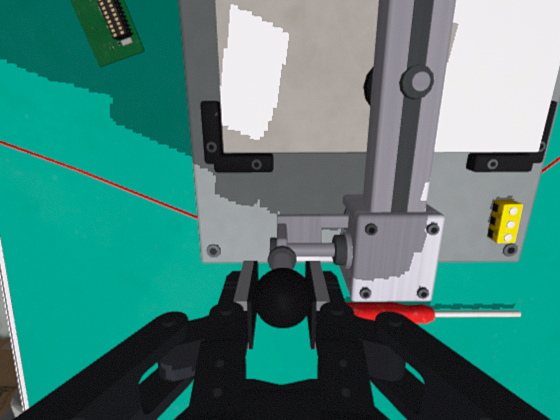

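The stop is felt: force rose to 15 N with no further travel, and the picture shows the latch pin out and the knob at (282,297) well held. I'll ease off 0.5 mm, then lift gently along the hinge arc.

```bash
python3 -m inch '[[0,0.0005,-0.001,0,0,0,1],[0,0,-0.001,0,0,0,1],[0,0,-0.001,0,0,0,1],[0,0,-0.001,0,0,0,1],[0,0,0,0,0,0,1]]';  python3 -m inch '[[0.0002,0,-0.001,0,0,0,1],[0.0002,0,-0.001,0,0,0,1],[0.0002,0,-0.001,0,0,0,1],[0.0002,0,-0.001,0,0,0,1],[0,0,0,0,0,0,1]]'
```

```text
clock: 8.15
eef_pos: [503.4, -45.2, 117.9]
tcp_rot: [3.136, -0.0, 1.688]
contact_force: [13.8, 6.7, -4.7]
opening: 0.269
grasp_force: 58.9
clock: 8.65
eef_pos: [503.3, -44.4, 121.9]
tcp_rot: [3.136, -0.0, 1.688]
contact_force: [14.1, 6.6, -3.8]
opening: 0.269
grasp_force: 58.9
```

```bash
python3 -m inch '[[0.0005,0,-0.002,0,0,0,1],[0.0005,0,-0.002,0,0,0,1],[0.0005,0,-0.002,0,0,0,1],[0.0005,0,-0.002,0,0,0,1],[0.0005,0,-0.002,0,0,0,1],[0.0005,0,-0.002,0,0,0,1],[0,0,0,0,0,0,1]]'; python3 -m inch '[[0.001,0,-0.004,0,0,0,1],[0.001,0,-0.004,0,0,0,1],[0.001,0,-0.004,0,0,0,1],[0.001,0,-0.004,0,0,0,1],[0.0012,0,-0.004,0,0,0,1],[0,0,0,0,0,0,1]]'; python3 go.py 503 -45 230
```

```text
clock: 9.35
eef_pos: [503.0, -41.8, 134.0]
tcp_rot: [3.136, 0.0, 1.688]
contact_force: [14.6, 3.5, -4.5]
opening: 0.269
grasp_force: 59.0
clock: 9.95
eef_pos: [502.4, -36.6, 154.2]
tcp_rot: [3.135, 0.0, 1.688]
contact_force: [14.1, 4.2, -5.4]
opening: 0.27
grasp_force: 58.9
t 9.95 yaw [1.7965e+02 2.0000e-02 9.6730e+01] pos [502.4 -36.6 154.2] F [14.1  4.2 -5.4] op 0.2697608219100702 58.910563588142395 tool mm [ -8.5   0.1 -75.8]
```

```bash
python3 -m inch '[[0.0017,0,-0.005,0,0,0,1],[0.0017,0,-0.005,0,0,0,1],[0.0018,0,-0.005,0,0,0,1],[0.0019,0,-0.005,0,0,0,1],[0.002,0,-0.005,0,0,0,1],[0.0021,0,-0.005,0,0,0,1],[0.0022,0,-0.005,0,0,0,1],[0.0023,0,-0.005,0,0,0,1]]'; python3 -m inch '[[0.0025,0,-0.005,0,0,0,1],[0.0025,0,-0.005,0,0,0,1],[0.0027,0,-0.005,0,0,0,1],[0.0027,0,-0.005,0,0,0,1],[0.0029,0,-0.005,0,0,0,1],[0.003,0,-0.005,0,0,0,1],[0.0031,0,-0.005,0,0,0,1],[0,0,0,0,0,0,1]]'; python3 -m inch '[[0,0,0,0,0,0,1],[0,0,0,0,0,0,1],[0,0,0,0,0,0,1],[0,0,0,0,0,0,1],[0,0,0,0,0,0,1]]'
python3 - <<'E'
from rig import r,eyes
import cv2,numpy as np
f=eyes.grab_frame("scene")["img"][130:290,170:390];cv2.imwrite("pics/s4.png",cv2.resize(f,None,fx=2.5,fy=2.5))
E
```

```text
clock: 10.75
eef_pos: [500.3, -20.0, 193.7]
tcp_rot: [3.136, -0.002, 1.687]
contact_force: [15.3, 10.8, -6.9]
opening: 0.269
grasp_force: 59.5
clock: 11.55
eef_pos: [497.7, 0.8, 228.3]
tcp_rot: [3.136, -0.005, 1.688]
contact_force: [17.4, 16.9, -13.3]
opening: 0.272
grasp_force: 59.5
clock: 12.05
eef_pos: [497.7, 0.5, 227.8]
tcp_rot: [3.136, -0.004, 1.688]
contact_force: [18.0, 17.7, -13.1]
opening: 0.267
grasp_force: 59.4
```

View pics/s4.png

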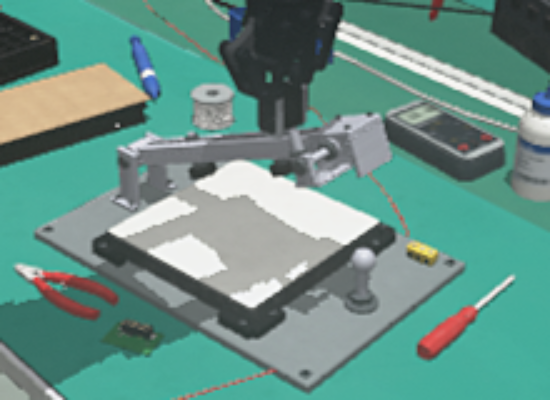

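The head is up clear of the ball, the panel and tools are untouched, and the knob is held. There is some radial strain (17 N toward the hinge), so I'll relax toward it by about 1.5 mm.

```bash
python3 -m inch '[[0.001,0,0,0,0,0,1],[0,0,0,0,0,0,1],[0,0,0,0,0,0,1]]'; python3 -m inch '[[0.0007,0,0,0,0,0,1],[0,0,0,0,0,0,1],[0,0,0,0,0,0,1],[0,0,0,0,0,0,1],[0,0,0,0,0,0,1]]'
python3 - <<'E'
from rig import r,eyes
import cv2,numpy as np
f=eyes.grab_frame("wrist")["img"];cv2.imwrite("pics/w5.png",f)
E
```

```text
clock: 12.4
eef_pos: [497.7, 0.9, 228.0]
tcp_rot: [3.136, -0.003, 1.688]
contact_force: [17.5, 13.4, -11.0]
opening: 0.271
grasp_force: 59.7
clock: 12.9
eef_pos: [497.7, 1.1, 228.2]
tcp_rot: [3.136, -0.002, 1.688]
contact_force: [17.0, 10.5, -9.6]
opening: 0.265
grasp_force: 59.8
```

View pics/w5.png

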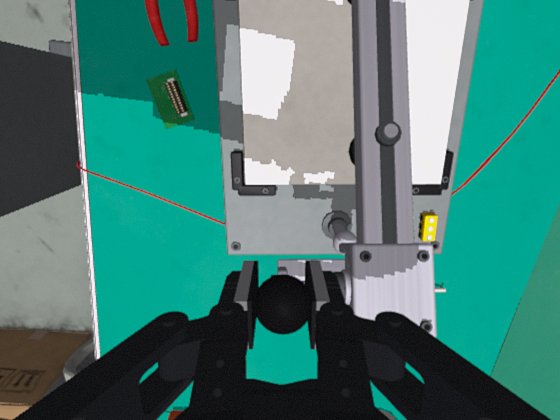

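The knob is still centred in the pads at (284,303). The TCP has risen 114 mm, which puts the socket about 118 mm above the ball. It's at rest, so I'll hand it in.

```bash
python3 -c "
from rig import r
print(r.sign_off())"
```

```text
the job is handed in; nothing more can be done
None
```

I drew the latch to its stop and lifted the head clear; the gripper is holding it by the knob, about 12 cm above the ball by my estimate. In the last pictures the panel and tools lie where they were. The job is handed in, but no verdict came back.

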